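# Lock the stop, shut the sander's guard, reset the stop

## Robot

A 6-joint arm with a two-finger parallel gripper is mounted at the origin on a cart in front of the work surface, level with it; the furniture and walls round the work are solid. World frame = base frame: x ahead of the robot, y to its left, z up, the work surface at z = 0. Lengths are in m, angles in rad, forces in N, time in s.
With the tool pointing down it reaches from about 0.375 to 0.9 m from the base axis. Payload 3.1 kg.
Tool frame: the origin (TCP) lies between the finger pads; the fingertips stand 11 mm ahead of it and the grasp point (between the pads) lies 8 mm behind it; z points along the fingers, y is the direction in which the jaws open and shut (so a half turn about z gives the same grasp; the last joint's range is limited). The gripper opens to 85 mm and grips with 20 to 120 N. Pads are 22 mm wide; open, the fingers measure 114 mm over their backs; the gripper's body (76 mm by 85 mm) begins 54 mm behind the grasp point. The pads swing forward as they close: fully open they stand 13 mm farther back than shut.
Start: joints at [1.048, 0.527, 1.433, -0, 1.181, -0.178], TCP at [0.211, 0.588, 0.217] pointing down, gripper open.
Joint ranges: [-3.08, 3.08], [-0.75, 2.2], [0.22, 2.44], [-1.43, 4.57], [0, 2.65], [-2.85, 2.85]. Speed limits (rad/s): [2.79, 2.79, 3.14, 3.14, 3.14, 3.14].

## Interface

Orientations are given as a unit quaternion [x, y, z, w].
In Python, from station import manip gives the robot as it stands. The module is installed in compiled form; this text tells all that it offers.
- The arm moves only by the tool arm_command, never from a script. Its argument "rows" is a list of rows, each a list of 3 entries, a list of its own where there are three numbers: the shift along the world's x, y, z in mm, then the turn about the world's z in rad, then the closure, from -1 (fully open) to 1 (shut), so that 0 is half open. A call has 1 to 12 rows; each row shifts and turns the commanded pose from where the row before left it; what a row does not reach is not made up. A row lasts 1/8 s, in which the tool goes at most 62.5 mm and 10.7 degrees, less where a joint would pass 70% of its speed; a pose out of reach is approached as far as the arm can. A call with a gripper value outside its range is refused whole. The fingers move at their own pace and stop on an object; "squeeze" is the grip in N (left out, the last holds). Time passes only in rows, so rows that do not move let the fingers close. It gives the time, the measured TCP pose, the force and the opening at its end, in the units of the state.
- manip.sense(): the state, without advancing time (a new reading comes with each control period).
- manip.snapshot(name): name is "scene" or "top" or "wrist"; returns the picture (384x512x3 uint8, blue, green, red); there is no depth.
- manip.get_calibration(name): a dict with "fovy" (degrees; the focal length in pixels is half the picture's height over the tangent of half this angle, whatever the lens; pixels are square), "cx", "cy" (the principal point, pixels), "R" (3x3) and "t" (3): a world point X has camera coordinates R X + t. Camera axes: x right, y down, z forward; pixel columns grow to the right and rows downward; lengths in m; the calibration is good to about 2 mm. A picture is of the moment at which its call begins: read the wrist's pose just before it. get_calibration takes no time and is no camera call; for the wrist camera it gives the pose at the moment of the call.
- manip.sign_off(): hands the job in, once; it reports no verdict.
The state is a dict: "t": time; "q": joint angles; "qd": joint speeds; "tau": joint torques, N m; "tcp_pos": TCP position; "tool_rot": TCP orientation; "force": force on the tool from outside, world axes, zero at the start; "ft_torque": the same for the moment, N m; "finger_gap": opening from 0.0 (shut) to 1.0 (fully open).
Only numpy, scipy, OpenCV 4.12 (cv2) and the standard library are available. Lean on these libraries where they do the work, as an engineer would, in place of code of your own. Each camera call takes 0.05 s, during which the arm holds its last target.

## Task

The bench sander has its piece of wood in it, but the clear guard is still open. Press the red mushroom button on the yellow box down until it locks and let go of it, then swing the guard fully shut while the button stays down, and last turn the red button clockwise so that it springs up again and the sander is ready. Leave the wood in the sander and everything else on the bench where it is.

Things in the scene. Friction and masses are not known exactly. Their poses are not given: they have to be found in the camera images.
- sander: Small grey bench drum sander fixed to the bench: an open-topped box 160 (x) x 240 (y) x 75 mm high, a brown drum lying along y inside it, a dark motor on its +y end that reaches to y = +166 mm. Origin: centre of its underside on the bench; x points away from the robot to the hinge side, y along the hinge, z up.
- guard_hinge (a point): The middle of the guard's hinge line, at the top of the sander's back edge, 76 mm above the bench. Axes are the sander's: the hinge runs along y. The guard reaches 160 mm from here towards the sander's front (-x).
- guard_bar (a point): Middle of the top face of the black finger bar (18 mm deep, 100 mm long along y, 12 mm high) along the front edge of the clear guard. When the guard is shut it lies 150 mm in front of the hinge line (-x) and 18 mm above it. Its axes turn with the guard: z is square to the guard, outwards (up when shut). Pushed down along its arc with about 1 N it swings the guard shut.
- guard (a joint): Angle of the clear guard with a blue frame (160 x 240 mm, 7 mm thick, 0.2 kg): 0 rad shut, lying on the box; grows as its front edge rises. Starts between 0.75 and 1.1 rad. Its hinge is stiff enough that it stays where it is left.
- stop_top (a point): Centre of the top of the red round mushroom head, 48 mm across and 28 mm high, on a yellow box 90 x 90 x 60 mm high that is fixed to the bench by a 130 x 50 x 5 mm foot plate. 102 mm above the bench when up and about 93 mm when locked down; turns with the head, z up. The sides are free to be gripped from above, the fingers on either side: when locked down the straight part of the side runs from 10 to 28 mm above the box's top, which is at 60 mm.
- stop_button (a joint): How far the mushroom head is pushed down: 0 when up, 0.010 m fully pressed (3.5 to 4 N, springy all the way, then a hard stop). At about 0.009 m it locks with a snap, and stays at about 0.0086 m when let go. When unlocked it springs up as soon as it is let go.
- stop_knob (a joint): Turn of the mushroom head: 0 at rest, grows clockwise seen from above, stop at 1.1 rad. With the head locked down, turning it past about 0.6 rad unlocks it (0.9 to 1.05 rad is a safe turn, and takes little torque, under 0.15 N m); while it is still gripped it may not rise. It slowly turns back by itself (in some seconds) when let go, so let go quickly after the turn; it must be near 0 when pressed or it will not lock.
- workpiece_center (a point): Centre of the pale wood offcut, 45 x 130 (y) x 30 mm, that lies loose on the sander's bed under the guard. Not to be handled.
- jar: Jar with a red lid, 83 mm across, 167 mm tall, loose; origin under its centre. It and the yellow box stand left and right of the sander, either way round.
- sanding_block: Cork sanding block, 64 x 112 x 36 mm, loose; origin under its centre.
- try_square: Try square lying flat, 184 x 115 x 17 mm, loose; origin under its centre.
- bit_box: Small white carton, 45 x 125 x 42 mm, loose; origin under its centre.
- round_tin: Round open tin, 90 mm across, 29 mm high, loose; origin under its centre.
- offcut_small: Small dark wood offcut, 60 x 90 x 22 mm, loose; origin under its centre.
Mind the look-alikes: they are no part of the job. There is more than one size of the part that bears stop_top; the job needs the larger.

How it is judged:
By the outcome, as a careful person would: the job done as asked, in the order asked, and still so for the second after the job is handed in, with the robot touching nothing.
It also fails if it takes over 56 s, if anything falls off the work surface, if the arm or the gripper's body presses on something with over 40 N, if the wrist force passes 120 N, or if a joint passes its speed limit or range.

## Working session

There is one attempt and no reset: what is moved stays moved. The work goes in short steps, Python scripts to look and compute and a tool call to move; the robot and the scene stay as the last step left them, time stands still between calls to the robot, and variables do not carry over. Pictures are saved under pics/ and viewed, and the job is handed in when it is done.

Besides the shell and the picture viewer there is one more tool, called after "Call:" in YAML: its name, and indented under it one key for each argument. arm_command: Moves the arm, as the interface text tells. Its arguments: {"type":"object","properties":{"rows":{"type":"array","items":{"type":"array"}},"squeeze":{"type":"number"}},"required":["rows"]}

```bash
mkdir -p pics; cat > h.py <<'E'
from station import manip
import numpy as np, cv2
def cal(n):
    c=manip.get_calibration(n); f=192/np.tan(np.radians(c['fovy'])/2)
    return f,c['cx'],c['cy'],np.array(c['R']),np.array(c['t'])
def ray(c,u,v):
    f,cx,cy,R,t=c
    d=R.T@np.array([(u-cx)/f,(v-cy)/f,1]); return -R.T@t,d
def onz(c,u,v,z):
    o,d=ray(c,u,v); return o+d*(z-o[2])/d[2]
def proj(c,X):
    f,cx,cy,R,t=c; p=R@np.array(X)+t; return np.array([cx+f*p[0]/p[2],cy+f*p[1]/p[2]])
E
python3 - <<'E'
from h import *
print(manip.sense())
for n in ['scene','top']:
    c=manip.get_calibration(n);print(n,c)
    cv2.imwrite(f'pics/{n}0.png',manip.snapshot(n))
E
```

```text
{'t': 0.0, 'q': array([ 1.04747278e+00,  5.28463989e-01,  1.43389822e+00,  1.73926792e-05,
        1.18138966e+00, -1.78503327e-01]), 'qd': array([ 0.00074676, -0.0002002 , -0.0016291 ,  0.00084132,  0.00145043,
        0.00158467]), 'tau': array([-1.50765805e-03, -4.42337251e+01, -1.78027689e+01, -3.28770193e-04,
        8.58461164e-03,  1.46315591e-05]), 'tcp_pos': array([0.2108601 , 0.58756858, 0.21553628]), 'tool_rot': array([ 1.71560384e-01,  9.85173015e-01, -1.01105172e-03, -3.78673213e-04]), 'force': array([-0.77686225,  0.39071696, -0.22535744]), 'ft_torque': array([ 0.03865347,  0.00852209, -0.03182654]), 'finger_gap': 1.0010782740401987}
scene {'fovy': 45.272403484776575, 'cx': 254.84456386684397, 'cy': 187.89312006630675, 'R': array([[ 0.69340996, -0.72054123,  0.00172124],
       [-0.37860889, -0.36638313, -0.84995218],
       [ 0.61305622,  0.58871363, -0.52685703]]), 't': array([-0.39114375,  0.2951142 ,  0.96047773])}
top {'fovy': 50.05851554946452, 'cx': 260.10091754795786, 'cy': 192.01124580673763, 'R': array([[ 0.0063916 , -0.99993547, -0.00939113],
       [-0.98381313, -0.00460613, -0.17913826],
       [ 0.17908344,  0.0103841 , -0.98377909]]), 't': array([0.02222036, 0.56946396, 1.23766331])}
```

View pics/scene0.png

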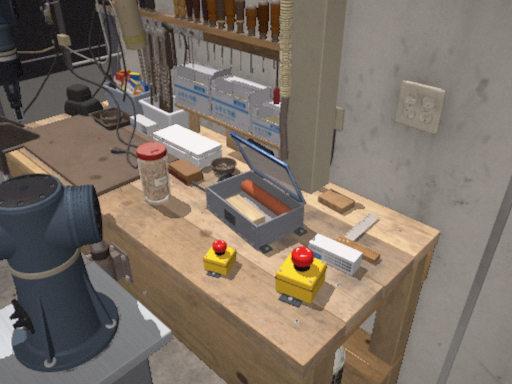

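View pics/top0.png

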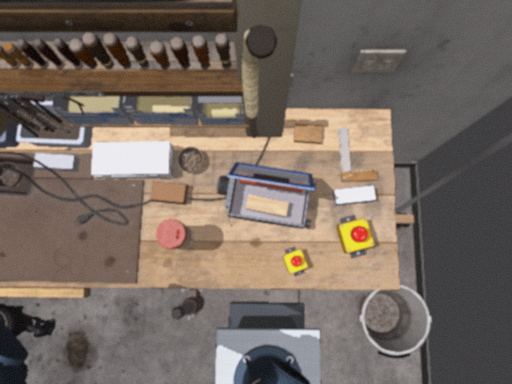

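The large button is on the right, at scene (302,258) and top (360,234). The small look-alike is nearer the robot, and the guard is open towards the back. Next I'll measure the button, the sander and the bar.

```bash
python3 - <<'E'
from h import *
S=cv2.imread('pics/scene0.png');T=cv2.imread('pics/top0.png')
cs,ct=cal('scene'),cal('top')
def red(I,box):
    h=cv2.cvtColor(I,cv2.COLOR_BGR2HSV); m=((h[...,0]<6)|(h[...,0]>174))&(h[...,1]>190)&(h[...,2]>90)
    x0,y0,x1,y1=box; ys,xs=np.nonzero(m[y0:y1,x0:x1]); return xs.mean()+x0,ys.mean()+y0,len(xs),xs.min()+x0,xs.max()+x0,ys.min()+y0,ys.max()+y0
a=red(S,(280,240,330,275)); b=red(T,(340,215,380,255)); print(a,b)
def tri(p,q):
    o1,d1=ray(cs,*p);o2,d2=ray(ct,*q)
    A=np.stack([d1,-d2],1); s=np.linalg.lstsq(A,o2-o1,rcond=None)[0]
    x,y=o1+d1*s[0],o2+d2*s[1]; return (x+y)/2,np.linalg.norm(x-y)
print('head mid',tri(a[:2],b[:2]), onz(ct,*b[:2],0.09))
# small
print('small',onz(ct,296,261,.06))
for n,I,(x0,y0,x1,y1) in [('s',S,(190,120,320,260)),('t',T,(200,140,400,280)),('b',S,(260,230,340,310))]:
    cv2.imwrite(f'pics/{n}z.png',cv2.resize(I[y0:y1,x0:x1],None,fx=4 if n!='b' else 6,fy=4 if n!='b' else 6,interpolation=cv2.INTER_CUBIC))
print('pillar',onz(ct,248,137,0),onz(ct,284,137,0))
E
```

```text
(np.float64(301.936877076412), np.float64(257.2956810631229), 301, np.int64(292), np.int64(312), np.int64(247), np.int64(266)) (np.float64(358.6608695652174), np.float64(233.8608695652174), 115, np.int64(352), np.int64(366), np.int64(227), np.int64(240))
head mid (array([ 0.43649454, -0.26921652,  0.08754766]), np.float64(0.001992302864179087)) [ 0.43702355 -0.26937128  0.09      ]
small [ 0.35656403 -0.08446725  0.06      ]
pillar [0.76555858 0.06759573 0.        ] [ 0.76596195 -0.0527619   0.        ]
```

View pics/sz.png

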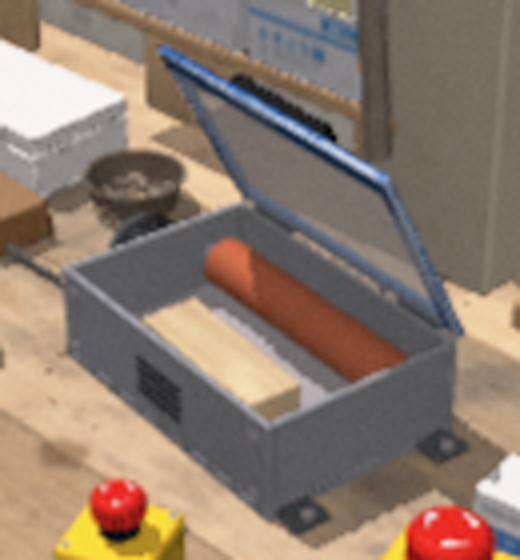

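View pics/tz.png

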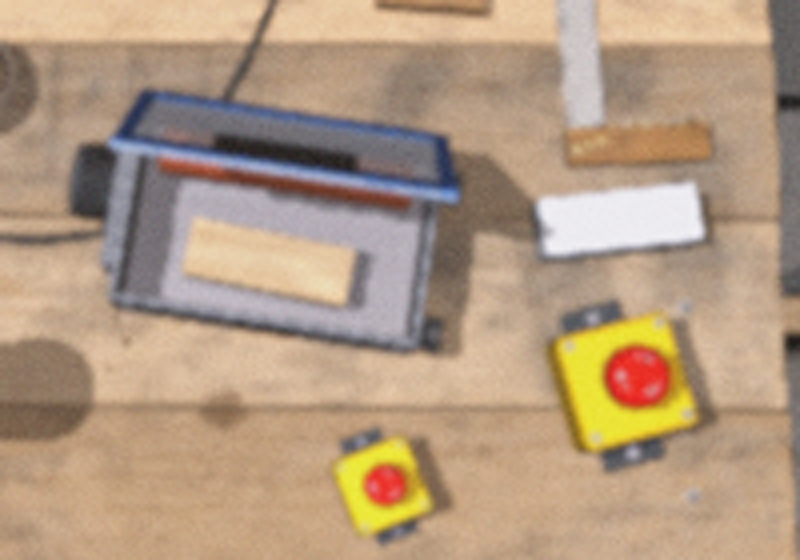

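```bash
cat >> h.py <<'E'
def tri(c1,p,c2,q):
    o1,d1=ray(c1,*p);o2,d2=ray(c2,*q)
    A=np.stack([d1,-d2],1); s=np.linalg.lstsq(A,o2-o1,rcond=None)[0]
    x,y=o1+d1*s[0],o2+d2*s[1]; return (x+y)/2,np.linalg.norm(x-y)
E
python3 - <<'E'
from h import *
cs,ct=cal('scene'),cal('top')
zs=lambda x,y:(190+(x+.5)/4-.5,120+(y+.5)/4-.5); zt=lambda x,y:(200+(x+.5)/4-.5,140+(y+.5)/4-.5)
FL=onz(ct,*zt(115,302),.075);FR=onz(ct,*zt(418,348),.075)
sFL=onz(cs,*zs(68,270),.075);sFR=onz(cs,*zs(270,430),.075);sBR=onz(cs,*zs(455,340),.075);sBL=onz(cs,*zs(248,207),.075)
print(FL,FR,np.linalg.norm(FL-FR)); 
for p in(sFL,sFR,sBR,sBL):print(p)
print(np.linalg.norm(sFL-sFR),np.linalg.norm(sFR-sBR),np.linalg.norm(sBR-sBL))
print('edge L',tri(cs,zs(163,50),ct,zt(112,143)))
print('edge R',tri(cs,zs(385,180),ct,zt(460,195)))
c=(FL+FR)/2*.5+(sFL+sFR)/4
y=(FL-FR)+(sFL-sFR)+(sBL-sBR);y/=np.linalg.norm(y); x=np.array([y[1],-y[0],0])
print('yaw',np.arctan2(x[1],x[0]));
H=(sBR+sBL)/2; print('front mid',c,'hinge from front',c+x*.16,'from back',H)
E
```

```text
[0.49299322 0.12138309 0.075     ] [ 0.45916256 -0.1088476   0.075     ] 0.23270299583653173
[0.49673166 0.12409709 0.075     ]
[ 0.45953983 -0.10826057  0.075     ]
[ 0.61722928 -0.12775136  0.075     ]
[0.64911908 0.09535333 0.075     ]
0.23531534579162713 0.1588894332483003 0.22537227982794752
edge L (array([0.58447527, 0.11325455, 0.21909647]), np.float64(0.000820131125428076))
edge R (array([ 0.54707137, -0.12260376,  0.22275342]), np.float64(0.004826348231575698))
yaw -0.1489731458343373
front mid [0.47710682 0.007093   0.075     ] hinge from front [ 0.63533466 -0.01665463  0.075     ] from back [ 0.63317418 -0.01619901  0.075     ]
```

Measurements: button at (0.4365, -0.269), head mid height 0.0875 as expected. Sander yaw about -0.15, hinge at about (0.634, -0.016), guard about 1.1 rad. I'll move over the jar at a safe height towards the button and close the fingers on the way.

Call:
arm_command:
  rows:
    - [[26,-37,12],0,1]
    - [[26,-37,12],0,1]
    - [[26,-37,12],0,1]
    - [[26,-37,12],0,1]
    - [[26,-37,12],0,1]
    - [[26,-37,12],0,1]
    - [[26,-37,10],0,1]
    - [[26,-37,0],0,1]
    - [[2,-55,0],0,1]
    - [[2,-55,0],0,1]
    - [[2,-55,0],0,1]
    - [[2,-55,0],0,1]
  squeeze: 30

```text
t: 1.6
tcp_pos: [0.4268, 0.0706, 0.2983]
tool_rot: [0.171, 0.985, -0.0, -0.0]
force: [1.3, -0.1, 0.1]
finger_gap: -0.001
```

Call:
arm_command:
  rows:
    - [[2,-48,0],0,1]
    - [[2,-49,0],0,1]
    - [[2,-49,0],0,1]
    - [[2,-49,0],0,1]
    - [[1,-49,-10],0,1]
    - [[1,-48,-20],0,1]
    - [[0,-48,-30],0,1]
    - [[0,0,-45],0,1]
    - [[0,0,-45],0,1]
    - [[0,0,0],0,1]

```text
t: 2.85
tcp_pos: [0.4348, -0.2658, 0.1455]
tool_rot: [0.172, 0.985, 0.003, -0.004]
force: [0.1, -0.0, 0.2]
finger_gap: -0.001
```

```bash
python3 - <<'E'
from h import *
s=manip.sense();print(s['q'],s['tcp_pos'],s['force'])
c=cal('wrist');I=manip.snapshot('wrist');cv2.imwrite('pics/w1.png',I)
print(proj(c,[.4365,-.269,.102]))
h=cv2.cvtColor(I,cv2.COLOR_BGR2HSV);m=(((h[...,0]<6)|(h[...,0]>174))&(h[...,1]>150)&(h[...,2]>70)).astype(np.uint8)
n,_,st,ce=cv2.connectedComponentsWithStats(m)
for i in range(1,n):
    if st[i,4]>200:print(st[i],ce[i],onz(c,*ce[i],.1))
E
```

```text
[-7.68324933e-01  4.81544497e-01  1.78383984e+00 -2.57525844e-05
  8.85537563e-01 -1.99377155e+00] [ 0.4347607  -0.26580678  0.14546654] [ 0.06768789 -0.02740155  0.19217865]
[255.15376133 217.92967005]
[ 448    0   59   27 1108] [474.06227437  10.71841155] [ 0.36242258 -0.11215392  0.1       ]
[ 219  174   72   70 3364] [254.80588585 208.45719382] [ 0.43085339 -0.26721259  0.1       ]
```

View pics/w1.png

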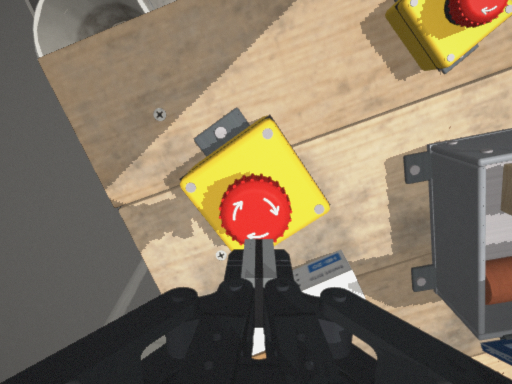

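```bash
python3 - <<'E'
from h import *
s=manip.sense();print(s['tcp_pos'],s['force'])
c=cal('wrist')
print(-c[3].T@c[4])
for z in(.102,.095,.088,.08):print(z,onz(c,255,210,z))
ct=cal('top'); cs=cal('scene')
for z in(.102,.095,.088): print(z,onz(ct,359,233.7,z),onz(cs,302,256.5,z))
E
```

```text
[ 0.43642552 -0.26711068  0.14757972] [ 0.4866312   0.27449476 -0.35642675]
[ 0.36502671 -0.24196863  0.30532711]
0.102 [ 0.4337631  -0.26893974  0.102     ]
0.095 [ 0.43612951 -0.26986828  0.095     ]
0.088 [ 0.43849591 -0.27079682  0.088     ]
0.08 [ 0.44120038 -0.27185801  0.08      ]
0.102 [ 0.43654101 -0.26764109  0.102     ] [ 0.42391147 -0.27727285  0.102     ]
0.095 [ 0.43710479 -0.26924842  0.095     ] [ 0.43063642 -0.27234076  0.095     ]
0.088 [ 0.43766857 -0.27085574  0.088     ] [ 0.43736137 -0.26740867  0.088     ]
```

Call:
arm_command:
  rows:
    - [[0,-1,-15],0,1]
    - [[0,0,-12],0,1]
    - [[0,0,-6],0,1]
    - [[0,0,-4],0,1]
    - [[0,0,0],0,1]

```text
t: 3.52
tcp_pos: [0.4372, -0.2687, 0.1114]
tool_rot: [0.172, 0.985, 0.0, -0.0]
force: [0.4, 0.1, -0.0]
finger_gap: 0.001
```

Call:
arm_command:
  rows:
    - [[0,0,-4],0,1]
    - [[0,0,-3],0,1]
    - [[0,0,-2],0,1]
    - [[0,0,0],0,1]

```text
t: 4.03
tcp_pos: [0.4371, -0.2687, 0.1023]
tool_rot: [0.172, 0.985, 0.0, -0.0]
force: [-0.0, -0.4, 0.1]
finger_gap: -0.002
```

Call:
arm_command:
  rows:
    - [[0,0,-2],0,1]
    - [[0,0,-2],0,1]
    - [[0,0,0],0,1]

```text
t: 4.4
tcp_pos: [0.4371, -0.2687, 0.0983]
tool_rot: [0.172, 0.985, 0.0, -0.0]
force: [-0.3, 0.7, 0.7]
finger_gap: -0.003
```

```bash
python3 - <<'E'
from h import *
s=manip.sense();print(s['tcp_pos'],s['force'])
I=manip.snapshot('scene');cv2.imwrite('pics/s1.png',cv2.resize(I[200:310,230:370],None,fx=5,fy=5,interpolation=cv2.INTER_CUBIC))
cv2.imwrite('pics/w2.png',manip.snapshot('wrist'))
E
```

```text
[ 0.43709965 -0.26867658  0.098315  ] [-0.3323031   0.70500646  0.72126397]
```

View pics/s1.png

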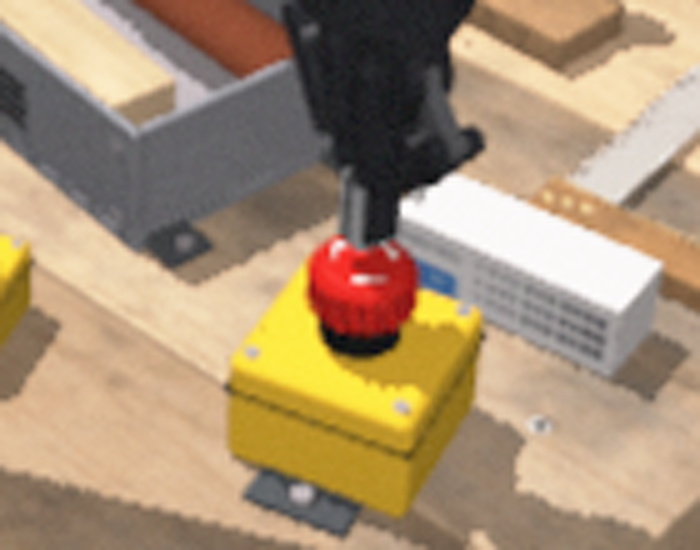

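View pics/w2.png

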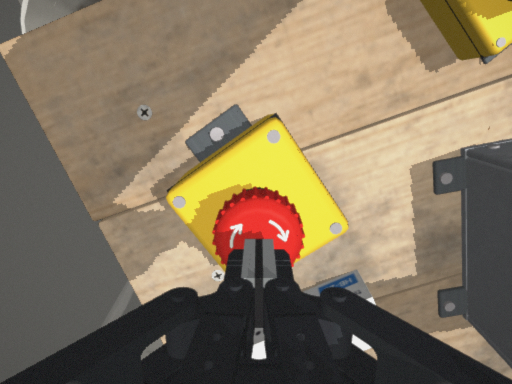

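The tip is just at the head's top and there's no load yet, so the tip stands less far ahead than stated. I'll continue in small steps.

Call:
arm_command:
  rows:
    - [[0,0,-2],0,1]
    - [[0,0,-2],0,1]
    - [[0,0,0],0,1]

```text
t: 4.88
tcp_pos: [0.4371, -0.2687, 0.0943]
tool_rot: [0.172, 0.985, 0.0, -0.0]
force: [-0.6, 0.1, -0.8]
finger_gap: 0.003
```

Call:
arm_command:
  rows:
    - [[0,0,-2],0,1]
    - [[0,0,-2],0,1]
    - [[0,0,0],0,1]

```text
t: 5.25
tcp_pos: [0.4371, -0.2687, 0.0903]
tool_rot: [0.172, 0.985, 0.0, -0.0]
force: [-0.4, 0.3, 0.1]
finger_gap: -0.004
```

```bash
python3 - <<'E'
from h import *
s=manip.sense();print(s['tcp_pos'],s['force'],s['tau'])
I=manip.snapshot('scene');cv2.imwrite('pics/s2.png',cv2.resize(I[200:310,230:370],None,fx=5,fy=5,interpolation=cv2.INTER_CUBIC))
E
```

```text
[ 0.43709161 -0.2686901   0.09031481] [-0.38564597  0.28038118  0.10218545] [-8.14461760e-03 -3.85981607e+01 -1.01148838e+01 -5.93847362e-04
 -8.17617634e-03  5.35827542e-07]
```

View pics/s2.png

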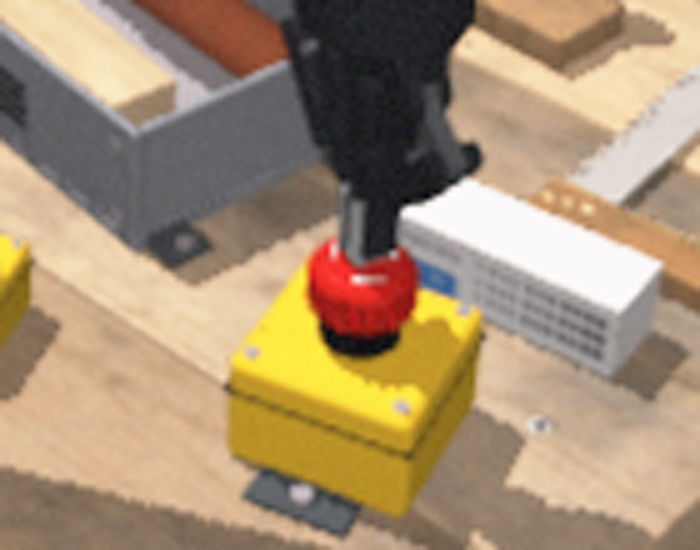

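```bash
python3 - <<'E'
from h import *
cs=cal('scene')
for z in (.08,.09,.1,.11,.12): print(z,(proj(cs,[.437,-.269,z])-[230,200])*5)
print((proj(cs,[.437,-.269,.06])-[230,200])*5)
I=manip.snapshot('wrist');cv2.imwrite('pics/w3.png',I)
I=manip.snapshot('top');cv2.imwrite('pics/t3.png',cv2.resize(I[190:280,310:420],None,fx=7,fy=6,interpolation=cv2.INTER_CUBIC))
E
```

```text
0.08 [361.27494431 298.32152098]
0.09 [362.53501517 281.03569475]
0.1 [363.80813736 263.57082874]
0.11 [365.09451469 245.92412685]
0.12 [366.39435525 228.09273443]
[358.7931619  332.36695486]
```

View pics/w3.png

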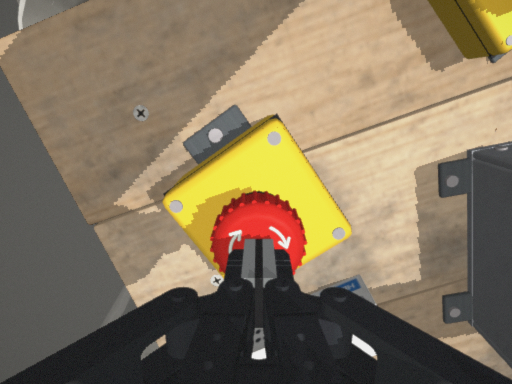

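View pics/t3.png

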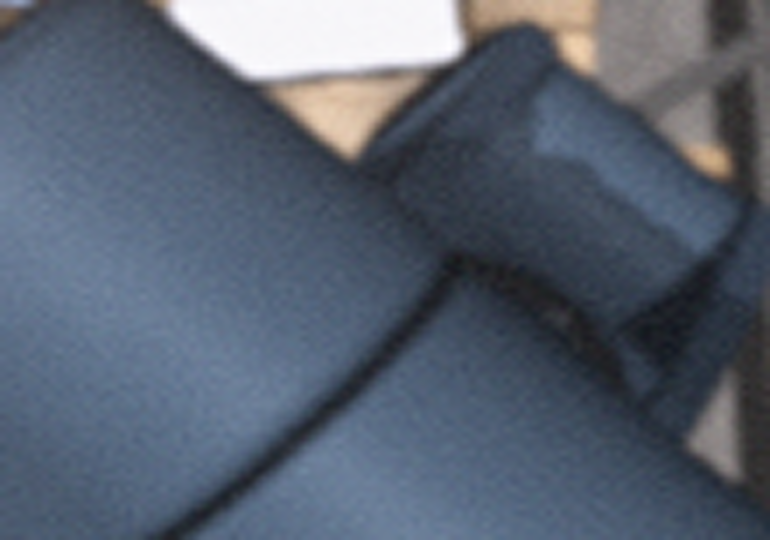

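```bash
python3 - <<'E'
from h import *
c=cal('wrist');s=manip.sense();p=s['tcp_pos']
from scipy.spatial.transform import Rotation as R
z=R.from_quat(s['tool_rot']).as_matrix();print(z, s['q'])
for d in (-.03,-.02,-.01,0,.011,.02): print(d,proj(c,p+z[:,2]*d))
E
```

```text
[[-9.41143030e-01  3.38008575e-01  2.57313132e-05]
 [ 3.38008573e-01  9.41143029e-01 -5.50900182e-05]
 [-4.28377446e-05 -4.31501822e-05 -9.99999998e-01]] [-7.69225047e-01  5.75285783e-01  1.82267899e+00 -3.20292546e-05
  7.43571077e-01 -1.99519767e+00]
-0.03 [259.19428605 272.55706543]
-0.02 [259.17067992 261.36300207]
-0.01 [259.14983173 251.47675402]
0 [259.13128482 242.68178029]
0.011 [259.11311248 234.06442368]
0.02 [259.09972225 227.71475505]
```

Call:
arm_command:
  rows:
    - [[0,0,-1.5],0,1]
    - [[0,0,-1.5],0,1]
    - [[0,0,0],0,1]

```text
t: 5.78
tcp_pos: [0.4372, -0.2688, 0.0874]
tool_rot: [0.172, 0.985, 0.0, -0.0]
force: [-0.2, -0.4, -0.2]
finger_gap: 0.002
```

Call:
arm_command:
  rows:
    - [[0,0,-1.5],0,1]
    - [[0,0,-1.5],0,1]
    - [[0,0,0],0,1]

```text
t: 6.15
tcp_pos: [0.4373, -0.2688, 0.0846]
tool_rot: [0.172, 0.985, -0.0, 0.0]
force: [-0.0, 0.1, 2.2]
finger_gap: -0.001
```

```bash
python3 - <<'E'
from h import *
s=manip.sense();print(s['tcp_pos'],s['force'],s['tau'])
I=manip.snapshot('scene');cv2.imwrite('pics/s4.png',cv2.resize(I[220:290,260:350],None,fx=8,fy=8,interpolation=cv2.INTER_CUBIC))
E
```

```text
[ 0.43725699 -0.2688488   0.08457426] [-0.0287691   0.09576837  2.22620784] [-5.11682744e-02 -3.76079464e+01 -9.63698924e+00 -1.36347371e-03
 -1.16938732e-01  4.33292171e-04]
```

View pics/s4.png

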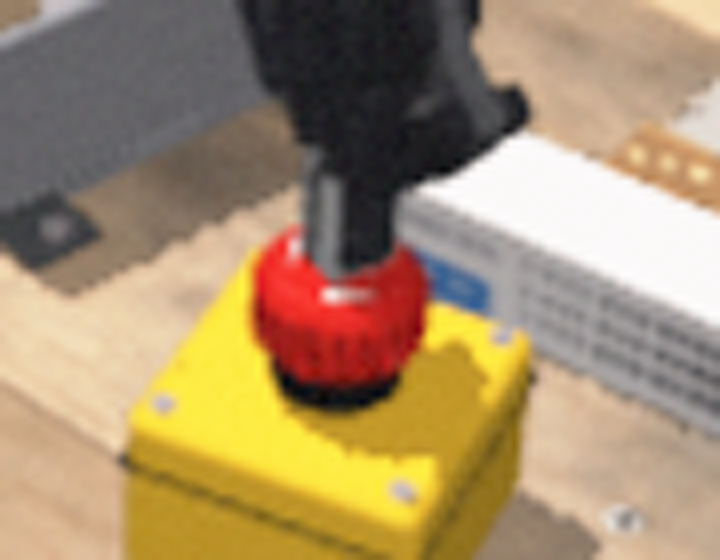

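Contact now at TCP z of about 0.085, so the shut tip is effectively about 16 mm above the reported TCP. I'll use that measured offset from here and press on in small steps.

Call:
arm_command:
  rows:
    - [[0,0,-2],0,1]
    - [[0,0,-2],0,1]
    - [[0,0,-1.5],0,1]
    - [[0,0,-1],0,1]
    - [[0,0,0],0,1]

```text
t: 6.82
tcp_pos: [0.4373, -0.2688, 0.0779]
tool_rot: [0.172, 0.985, 0.0, -0.0]
force: [-0.0, -0.0, 4.3]
finger_gap: 0.004
```

Call:
arm_command:
  rows:
    - [[0,0,-1],0,1]
    - [[0,0,-1],0,1]
    - [[0,0,0],0,1]

```text
t: 7.2
tcp_pos: [0.4374, -0.2689, 0.0772]
tool_rot: [0.171, 0.985, -0.0, 0.0]
force: [-1.6, 1.2, 13.4]
finger_gap: 0.001
```

Call:
arm_command:
  rows:
    - [[0,0,-1],0,1]
    - [[0,0,0],0,1]
    - [[0,0,8],0,1]
    - [[0,0,25],0,1]
    - [[0,0,0],0,1]

```text
t: 7.82
tcp_pos: [0.4381, -0.2696, 0.109]
tool_rot: [0.172, 0.985, -0.001, 0.001]
force: [0.5, 0.0, -1.0]
finger_gap: 0.0
```

```bash
python3 - <<'E'
from h import *
s=manip.sense();print(s['tcp_pos'],s['force'])
I=manip.snapshot('scene');cv2.imwrite('pics/s5.png',cv2.resize(I[220:290,260:350],None,fx=8,fy=8,interpolation=cv2.INTER_CUBIC))
E
```

```text
[ 0.4380591  -0.26959578  0.10898173] [ 0.45031097  0.0124524  -0.98757688]
```

View pics/s5.png

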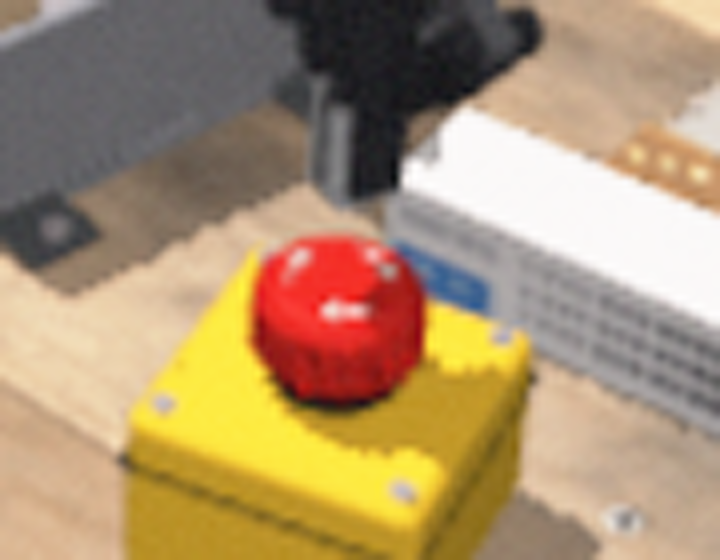

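The button is locked down and released: its black neck has gone and the top sits lower. Now up and over to behind the finger bar.

Call:
arm_command:
  rows:
    - [[0,0,55],0,1]
    - [[0,0,55],0,1]
    - [[10,14,50],0.05,1]
    - [[30,40,0],0.05,1]
    - [[30,40,0],0.05,1]
    - [[30,40,0],0.04,1]
    - [[30,40,0],0,1]
    - [[28,40,0],0,1]
    - [[28,42,0],0,1]
    - [[0,0,0],0,1]
    - [[0,0,0],0,1]

```text
t: 9.25
tcp_pos: [0.6223, -0.0129, 0.2664]
tool_rot: [0.077, 0.997, -0.0, -0.002]
force: [-0.6, -0.2, -0.5]
finger_gap: -0.003
```

```bash
python3 - <<'E'
from h import *
s=manip.sense();print(s['tcp_pos'],s['force'],s['q'])
I=manip.snapshot('scene');cv2.imwrite('pics/s6.png',cv2.resize(I[60:280,180:360],None,fx=3,fy=2.7,interpolation=cv2.INTER_CUBIC))
cv2.imwrite('pics/w6.png',manip.snapshot('wrist'))
E
```

```text
[ 0.62232042 -0.01291583  0.2664315 ] [-0.5603333  -0.16493472 -0.54543726] [-1.99680429e-01  4.75636869e-01  1.37834562e+00 -7.28656866e-04
  1.29065461e+00 -1.61597455e+00]
```

View pics/s6.png

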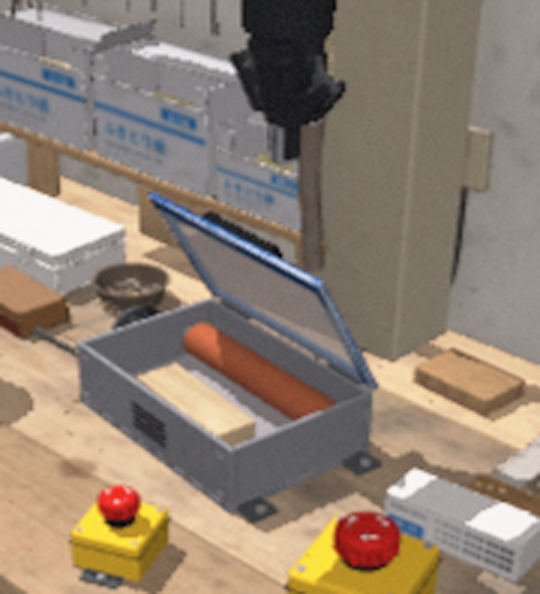

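View pics/w6.png

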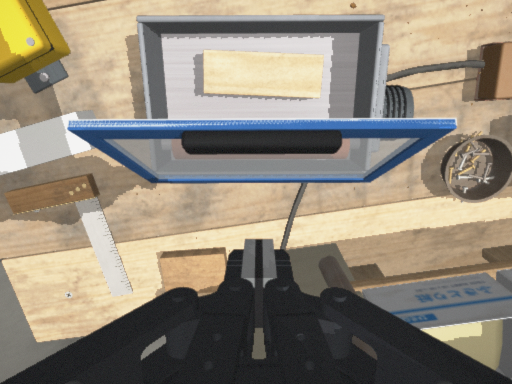

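```bash
python3 - <<'E'
from h import *
c=cal('scene')
for z in (.24,.26,.27,.28,.29,.3): print(z,proj(c,[.621,-.013,z]))
th=1.1
cw=cal('wrist');xs=np.array([.989,-.149,0]);H=np.array([.634,-.016,.076])
for th in(.9,1.0,1.05,1.1):
  for a,b in((.159,.018),(.141,.018),(.16,.007)): 
    P=H+xs*(-a*np.cos(th)+b*np.sin(th))+np.array([0,0,a*np.sin(th)+b*np.cos(th)]);print(th,a,P,proj(cw,P),proj(c,P))
E
```

```text
0.24 [273.62814556 134.78630577]
0.26 [273.80680546 127.7774304 ]
0.27 [273.89732063 124.22649644]
0.28 [273.98863998 120.64401417]
0.29 [274.08077427 117.02956127]
0.3 [274.17373448 113.38270786]
0.9 0.159 [ 0.550196   -0.00337432  0.21173796] [257.7629669   98.03702117] [252.18651058 152.15247081]
0.9 0.141 [ 0.5612619  -0.00504148  0.19763807] [257.94249308 114.91029164] [255.61880723 155.77928144]
0.9 0.16 [ 0.54105941 -0.00199783  0.20568358] [257.69675704  82.76237136] [249.32618163 155.25793383]
1.0 0.159 [ 0.56401679 -0.00545652  0.21951933] [257.87366375 121.84056447] [256.49669381 147.9493448 ]
1.0 0.141 [ 0.57363525 -0.00690561  0.20437285] [258.03712951 134.73670966] [259.42743526 152.12744434]
1.0 0.16 [ 0.55432807 -0.00399685  0.21441747] [257.79386785 105.09278811] [253.47756785 150.7710887 ]
1.05 0.159 [ 0.57119832 -0.00653847  0.22287657] [257.93577137 134.38492307] [258.72569707 146.01265785]
1.05 0.141 [ 0.58005608 -0.00787296  0.20726295] [258.08931252 145.08362357] [261.39434708 150.44628331]
1.05 0.16 [ 0.56126953 -0.00504263  0.21827071] [257.84990253 117.08095065] [255.64205231 148.67954935]
1.1 0.159 [ 0.57853683 -0.00764407  0.2258667 ] [258.00180176 147.22725031] [260.99421138 144.19354721]
1.1 0.141 [ 0.58661175 -0.00886062  0.20982497] [258.14428925 155.62359807] [263.3946361  148.86812365]
1.1 0.16 [ 0.56839278 -0.0061158   0.22176835] [257.91048089 129.50397258] [257.85621102 146.6978151 ]
```

```bash
python3 - <<'E'
from h import *
s=manip.sense();p=s['tcp_pos']*1e3;print(p)
xs=np.array([.989,-.149,0]);H=np.array([.634,-.016,.076])
def P(th):
    a,b=.150,.018; off=.002+.009*np.sin(th)
    n=np.array([np.sin(th),np.cos(th)])  # outward
    q=np.array([-a*np.cos(th)+b*np.sin(th)+off,a*np.sin(th)+b*np.cos(th)])
    return 1e3*(H+xs*q[0]+np.array([0,0,q[1]-.0175]))
pr=p
for th in list(np.arange(1.05,0,-.07))+[0]:
    w=P(th);print(round(th,2),w.round(1),(w-pr).round(1));pr=w
E
```

```text
[622.32247857 -13.87298783 267.22046519]
1.05 [585.3  -8.7 197.6] [-37.    5.2 -69.7]
0.98 [575.5  -7.2 193.1] [-9.8  1.5 -4.5]
0.91 [566.   -5.8 188. ] [-9.5  1.4 -5.1]
0.84 [556.8  -4.4 182.2] [-9.2  1.4 -5.8]
0.77 [548.1  -3.1 175.8] [-8.8  1.3 -6.4]
0.7 [539.7  -1.8 168.9] [-8.3  1.3 -6.9]
0.63 [531.8  -0.6 161.4] [-7.9  1.2 -7.5]
0.56 [5.245e+02 5.000e-01 1.534e+02] [-7.4  1.1 -8. ]
0.49 [517.7   1.5 145. ] [-6.8  1.  -8.5]
0.42 [511.4   2.5 136.1] [-6.2  0.9 -8.9]
0.35 [505.8   3.3 126.8] [-5.6  0.8 -9.3]
0.28 [500.8   4.1 117.3] [-5.   0.8 -9.6]
0.21 [496.5   4.7 107.4] [-4.3  0.7 -9.9]
0.14 [492.8   5.3  97.3] [ -3.6   0.5 -10.1]
0.07 [489.9   5.7  86.9] [ -2.9   0.4 -10.3]
0 [487.6   6.1  76.5] [ -2.2   0.3 -10.4]
```

Descend behind the bar first, then approach it.

Call:
arm_command:
  rows:
    - [[0,0,-35],0,1]
    - [[0,0,-37],0,1]
    - [[0,0,0],0,1]
    - [[-14,2,0],0,1]
    - [[-12,2,0],0,1]
    - [[-6,1,0],0,1]
    - [[0,0,0],0,1]

```text
t: 10.22
tcp_pos: [0.591, -0.0077, 0.1971]
tool_rot: [0.077, 0.997, -0.0, 0.001]
force: [0.1, -0.9, 0.7]
finger_gap: 0.005
```

```bash
python3 - <<'E'
from h import *
s=manip.sense();print(s['tcp_pos'],s['force'])
I=manip.snapshot('scene');cv2.imwrite('pics/s7.png',cv2.resize(I[80:230,190:330],None,fx=4,fy=4,interpolation=cv2.INTER_CUBIC))
cv2.imwrite('pics/w7.png',manip.snapshot('wrist'))
E
```

```text
[ 0.59102806 -0.00765188  0.19707504] [ 0.06065641 -0.89354957  0.7302347 ]
```

View pics/s7.png

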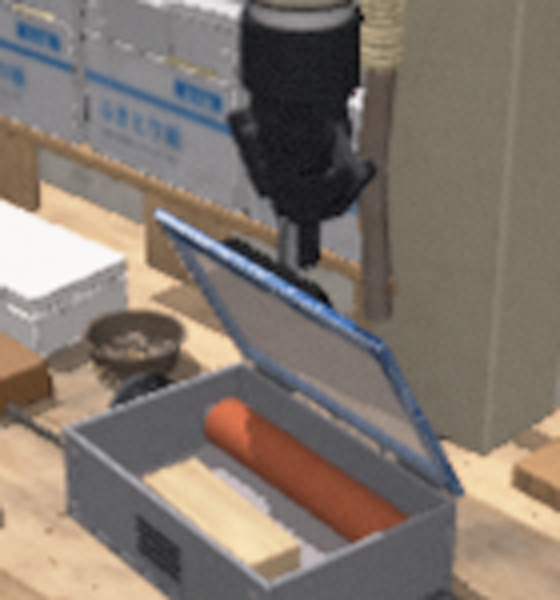

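View pics/w7.png

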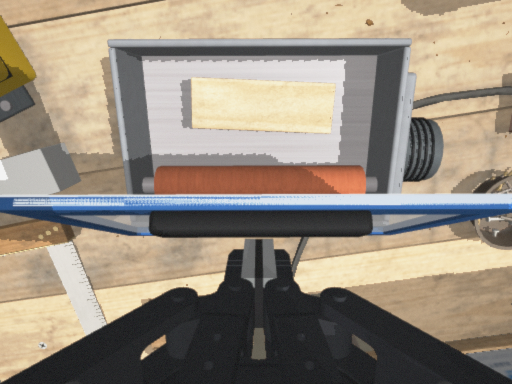

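The tip is right behind the bar's middle (wrist view: bar rows 210–235, tip at (258,240)). Now sweep along the arc.

Call:
arm_command:
  rows:
    - [[-6,1,0],0,1]
    - [[-10,1.5,-4],0,1]
    - [[-9.5,1.5,-5],0,1]
    - [[-9,1.5,-6],0,1]
    - [[-9,1.5,-6.5],0,1]
    - [[-8,1,-7],0,1]
    - [[0,0,0],0,1]

```text
t: 11.2
tcp_pos: [0.538, 0.0006, 0.1666]
tool_rot: [0.077, 0.997, 0.0, -0.002]
force: [0.1, 0.5, -0.3]
finger_gap: -0.001
```

```bash
python3 - <<'E'
from h import *
s=manip.sense();print(s['tcp_pos'],s['force'])
I=manip.snapshot('scene');cv2.imwrite('pics/s8.png',cv2.resize(I[80:230,190:330],None,fx=4,fy=4,interpolation=cv2.INTER_CUBIC))
E
```

```text
[0.53796689 0.00058537 0.16664176] [ 0.08691944  0.51364328 -0.32697639]
```

View pics/s8.png

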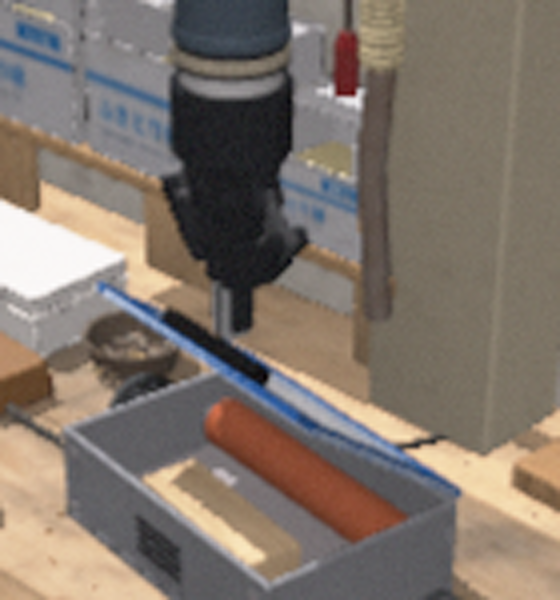

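The guard follows; it's roughly half shut. Continuing.

Call:
arm_command:
  rows:
    - [[-7.5,1,-7],0,1]
    - [[-7.5,1,-8],0,1]
    - [[-7,1,-8.5],0,1]
    - [[-6,1,-9],0,1]
    - [[-5.5,1,-9.5],0,1]
    - [[-5,1,-9.5],0,1]
    - [[-4.5,0.5,-10],0,1]
    - [[-3.5,0.5,-10],0,1]
    - [[0,0,-5],0,1]
    - [[0,0,0],0,1]

```text
t: 12.5
tcp_pos: [0.493, 0.0072, 0.0905]
tool_rot: [0.077, 0.997, 0.0, -0.0]
force: [-0.3, 0.4, 0.4]
finger_gap: 0.001
```

```bash
python3 - <<'E'
from h import *
s=manip.sense();print(s['tcp_pos'],s['force'])
I=manip.snapshot('scene');cv2.imwrite('pics/s9.png',cv2.resize(I[120:270,190:330],None,fx=4,fy=4,interpolation=cv2.INTER_CUBIC))
E
```

```text
[0.49299074 0.00723657 0.09051887] [-0.33585552  0.36163157  0.40463179]
```

View pics/s9.png

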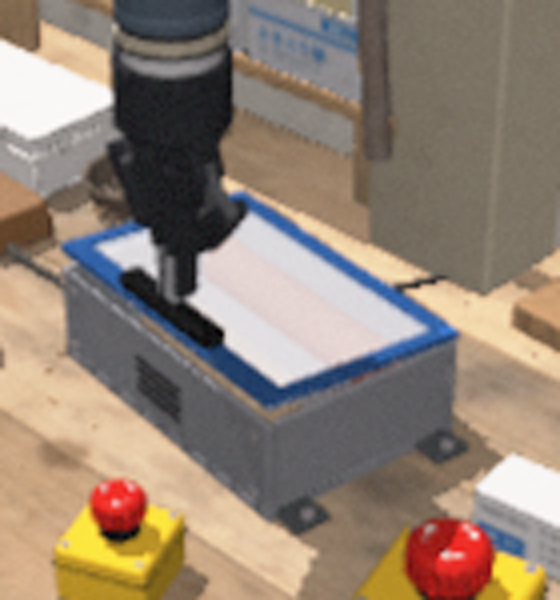

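Call:
arm_command:
  rows:
    - [[-3,0.5,-6],0,1]
    - [[-1,0,-4],0,1]
    - [[0,0,-2],0,1]
    - [[0,0,-1],0,1]
    - [[0,0,0],0,1]

```text
t: 13.18
tcp_pos: [0.4888, 0.0078, 0.0791]
tool_rot: [0.077, 0.997, -0.0, -0.0]
force: [-2.5, 0.6, 10.8]
finger_gap: -0.0
```

A hard stop at 10.8 N means it's shut. I'll lift off and check.

Call:
arm_command:
  rows:
    - [[0,0,10],0,1]
    - [[0,0,40],0,1]
    - [[0,-10,50],0,1]
    - [[0,-30,50],0,1]
    - [[-6,-50,20],0,0]
    - [[-7,-50,0],0,-1]
    - [[-7,-50,0],0,-1]
    - [[-7,-45,0],0,-1]
    - [[-12,-42,0],0,-1]
    - [[-12,0,0],0,-1]
    - [[0,0,0],0,-1]

```text
t: 14.55
tcp_pos: [0.4371, -0.2684, 0.2478]
tool_rot: [0.078, 0.997, 0.001, -0.001]
force: [0.8, 0.5, 0.1]
finger_gap: 1.002
```

```bash
python3 - <<'E'
from h import *
s=manip.sense();print(s['tcp_pos'],s['force'],s['q'],s['finger_gap'])
I=manip.snapshot('scene');cv2.imwrite('pics/s10.png',cv2.resize(I[120:310,190:350],None,fx=4,fy=3.15,interpolation=cv2.INTER_CUBIC))
cv2.imwrite('pics/s10r.png',I)
cv2.imwrite('pics/w10.png',manip.snapshot('wrist'))
E
```

```text
[ 0.43706415 -0.26841626  0.24778898] [0.81730123 0.47924785 0.12941293] [-7.69168905e-01  3.38255838e-01  1.67097165e+00  4.98604444e-04
  1.13435090e+00 -2.18411417e+00] 1.002363894152769
```

View pics/s10.png

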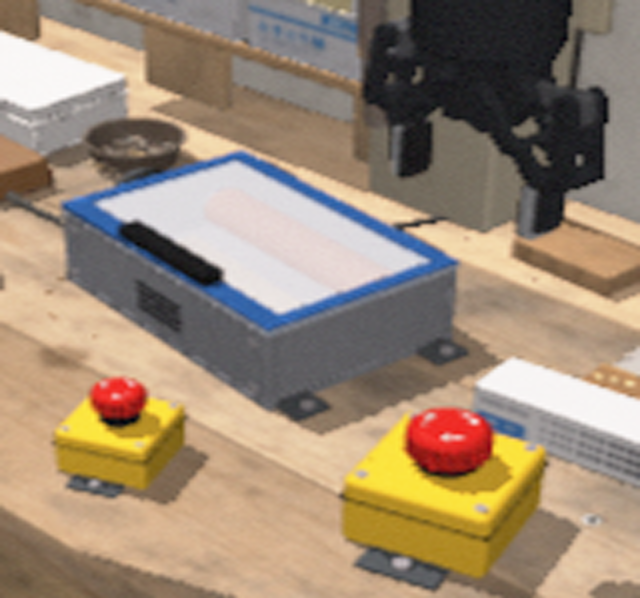

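View pics/w10.png

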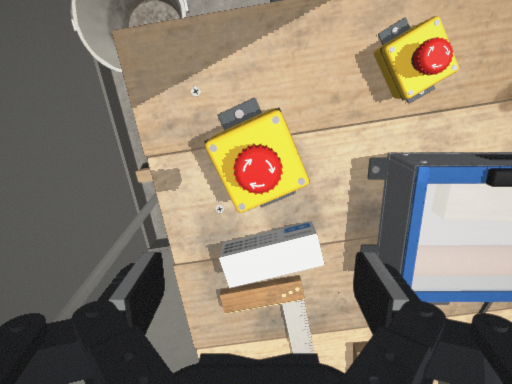

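Guard is shut and the button is still down. Next I'll descend with the jaws open round the head, then partly close and check the height.

Call:
arm_command:
  rows:
    - [[0,-1,-50],0,-1]
    - [[0,0,-50],0,-1]
    - [[0,0,-40],0,-1]
    - [[0,0,-30],0,-1]
    - [[0,0,-15],0,-0.4]
    - [[0,0,0],0,-0.4]
    - [[0,0,0],0,-0.4]

```text
t: 15.52
tcp_pos: [0.4391, -0.2707, 0.0641]
tool_rot: [0.077, 0.997, -0.001, 0.001]
force: [0.2, -0.6, 0.0]
finger_gap: 0.699
```

```bash
python3 - <<'E'
from h import *
s=manip.sense();print(s['tcp_pos'],s['force'],s['finger_gap'])
I=manip.snapshot('scene');cv2.imwrite('pics/s11.png',cv2.resize(I[210:300,250:360],None,fx=7,fy=6.6,interpolation=cv2.INTER_CUBIC))
cv2.imwrite('pics/w11.png',manip.snapshot('wrist'))
c=cal('scene')
for z in(.06,.07,.08,.09,.1,.11): print(z,(proj(c,[.437,-.27,z])-[250,210])*[7,6.6],(proj(c,[.432,-.302,z])-[250,210])*[7,6.6],(proj(c,[.442,-.238,z])-[250,210])*[7,6.6])
E
```

```text
[ 0.43911637 -0.27066537  0.06405322] [ 0.23156405 -0.60118192  0.02471735] 0.6989456963476075
0.06 [364.7343991  374.09138521] [434.01778079 426.03555854] [298.31514486 324.29454837]
0.07 [366.47614128 351.73021528] [436.15845147 403.46053524] [299.68884296 302.14907623]
0.08 [368.23574904 329.13968012] [438.32155804 380.64890819] [301.07633732 279.78119365]
0.09 [370.01349866 306.31623252] [440.50745507 357.5969381 ] [302.47783683 257.18753318]
0.1 [371.80967218 283.25625178] [442.71650466 334.30080648] [303.89355462 234.36465902]
0.11 [373.62455748 259.95604174] [444.94907659 310.75661353] [305.32370815 211.30906531]
```

View pics/s11.png

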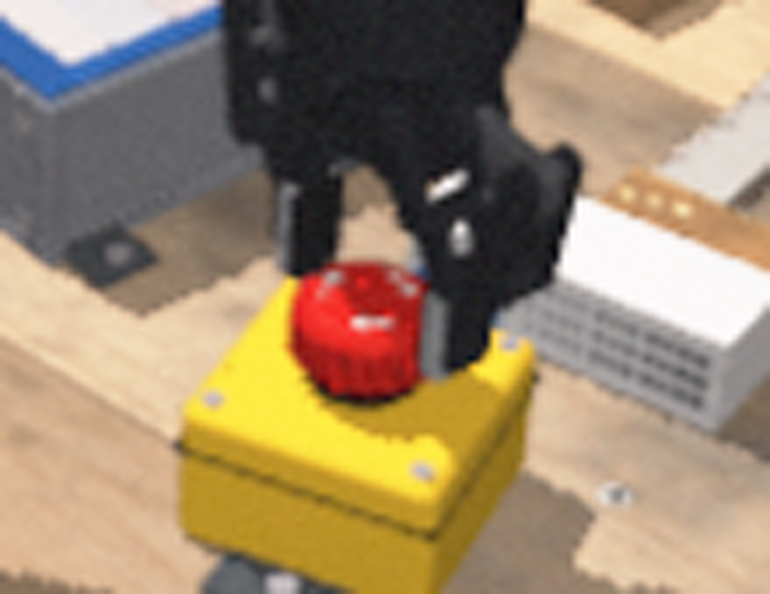

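View pics/w11.png

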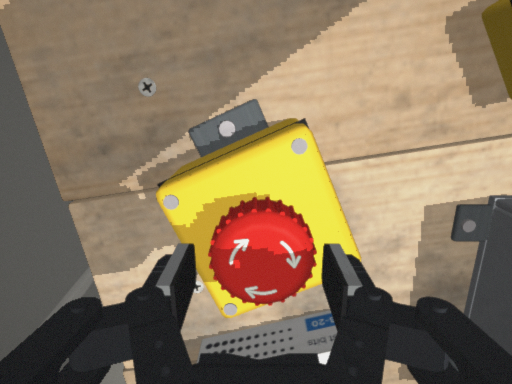

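Tips are at z of about 0.082. I need about 13 mm lower, with the head centred between the fingers. Lower and grip.

Call:
arm_command:
  rows:
    - [[-1,0,-8],0,-0.4]
    - [[0,0,-5],0,-0.4]
    - [[0,0,0],0,0.3]
    - [[0,0,0],0,0.5]
    - [[0,0,0],0,0.5]
  squeeze: 30

```text
t: 16.25
tcp_pos: [0.4367, -0.2691, 0.05]
tool_rot: [0.077, 0.997, 0.001, -0.001]
force: [0.4, 4.5, 3.0]
finger_gap: 0.546
```

```bash
python3 - <<'E'
from h import *
s=manip.sense();print(s['tcp_pos'],s['force'],s['ft_torque'],s['finger_gap'])
I=manip.snapshot('scene');cv2.imwrite('pics/s12.png',cv2.resize(I[210:300,250:360],None,fx=7,fy=6.6,interpolation=cv2.INTER_CUBIC))
E
```

```text
[ 0.436743   -0.26914898  0.0500186 ] [0.36200223 4.49001394 3.03508548] [ 0.74717995 -0.10241517  0.02249878] 0.5455808383390679
```

View pics/s12.png

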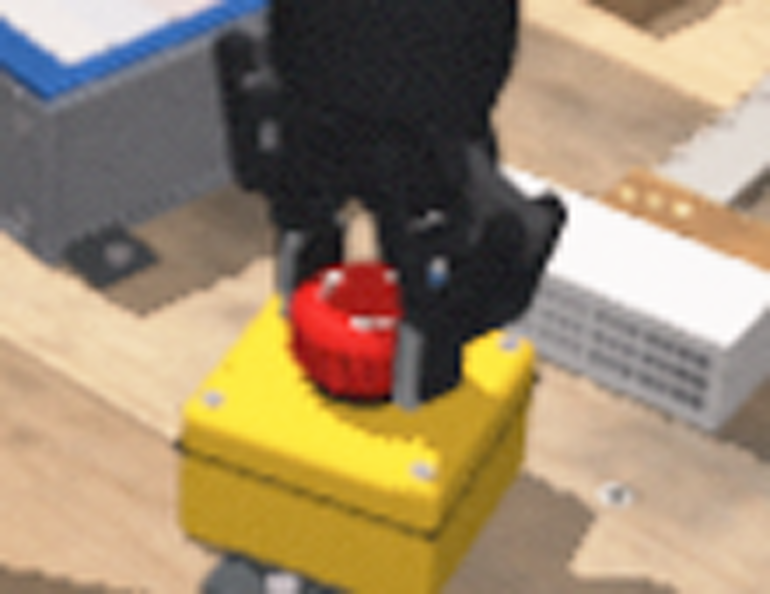

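Gripped (about 46 mm opening, tips at z of about 0.067). Turn clockwise, then open and lift.

Call:
arm_command:
  rows:
    - [[0,0,0],-0.16,0.5]
    - [[0,0,0],-0.16,0.5]
    - [[0,0,0],-0.16,0.5]
    - [[0,0,0],-0.16,0.5]
    - [[0,0,0],-0.16,0.5]
    - [[0,0,0],-0.17,0.5]
    - [[0,0,0],0,0.5]
    - [[0,0,0],0,-1]
    - [[0,0,0],0,-1]
    - [[0,0,0],0,-1]
    - [[0,0,30],0,-1]
    - [[0,0,50],0,-1]

```text
t: 17.8
tcp_pos: [0.4363, -0.2698, 0.1294]
tool_rot: [0.533, 0.846, 0.0, -0.002]
force: [1.0, -0.5, 0.1]
finger_gap: 1.002
```

Call:
arm_command:
  rows:
    - [[0,0,50],0,-1]
    - [[0,0,30],0,-1]
    - [[0,0,0],0,-1]

```text
t: 18.18
tcp_pos: [0.4386, -0.2718, 0.2126]
tool_rot: [0.533, 0.846, -0.001, 0.003]
force: [0.1, -0.2, -0.2]
finger_gap: 1.0
```

```bash
python3 - <<'E'
from h import *
s=manip.sense();print(s['tcp_pos'],s['force'],s['q'],s['finger_gap'])
I=manip.snapshot('scene');cv2.imwrite('pics/s13.png',cv2.resize(I[120:310,190:350],None,fx=4,fy=3.15,interpolation=cv2.INTER_CUBIC))
cv2.imwrite('pics/s13f.png',I)
cv2.imwrite('pics/w13.png',manip.snapshot('wrist'))
E
```

```text
[ 0.43862622 -0.27182938  0.21261423] [ 0.12957138 -0.15210181 -0.2370161 ] [-7.71472738e-01  3.83929591e-01  1.71267796e+00 -2.37463032e-04
  1.03793283e+00 -1.21778905e+00] 1.0004847274948225
```

View pics/s13.png

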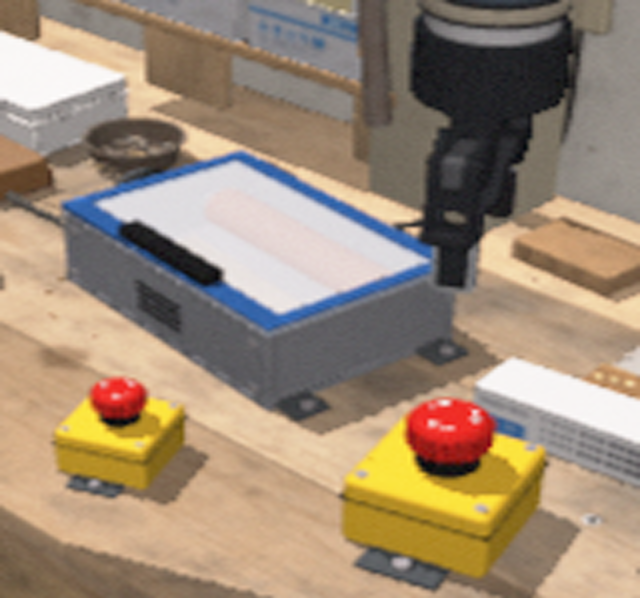

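View pics/s13f.png

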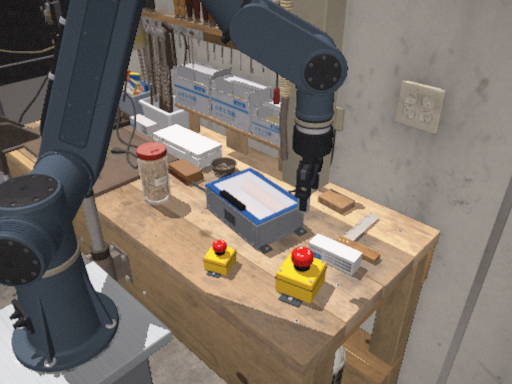

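The button has sprung up (black neck visible), the guard lies on the box and nothing else has moved. I'll let the knob turn back and do a last numeric check of the guard.

Call:
arm_command:
  rows:
    - [[0,0,20],0,-1]
    - [[0,0,0],0,-1]
    - [[0,0,0],0,-1]
    - [[0,0,0],0,-1]
    - [[0,0,0],0,-1]
    - [[0,0,0],0,-1]
    - [[0,0,0],0,-1]
    - [[0,0,0],0,-1]
    - [[0,0,0],0,-1]
    - [[0,0,0],0,-1]
    - [[0,0,0],0,-1]
    - [[0,0,0],0,-1]

```text
t: 19.77
tcp_pos: [0.4372, -0.2703, 0.23]
tool_rot: [0.533, 0.846, 0.0, 0.0]
force: [0.5, -0.4, -0.3]
finger_gap: 1.0
```

```bash
python3 - <<'E'
from h import *
I=manip.snapshot('scene');c=cal('scene')
x0,y0=195,150;J=cv2.resize(I[y0:y0+90,x0:x0+115],None,fx=6,fy=6,interpolation=cv2.INTER_CUBIC)
xs=np.array([.989,-.149,0]);ys=np.array([.149,.989,0]);H=np.array([.634,-.016,.076])
for th,col in((0,(0,255,0)),(.06,(0,0,255))):
    for y in(-.05,.05):
        a,b=.159,.018
        P=H+ys*y+xs*(-a*np.cos(th)+b*np.sin(th))+np.array([0,0,a*np.sin(th)+b*np.cos(th)])
        u=(proj(c,P)-[x0,y0]+.5)*6-.5; cv2.circle(J,tuple(int(k) for k in u),4,col,1); print(th,u)
cv2.imwrite('pics/s14.png',J)
E
```

```text
0 [278.0923072  354.18498636]
0 [147.03375882 254.25071442]
0.06 [280.38189459 334.53748061]
0.06 [148.74336628 235.32576794]
```

View pics/s14.png

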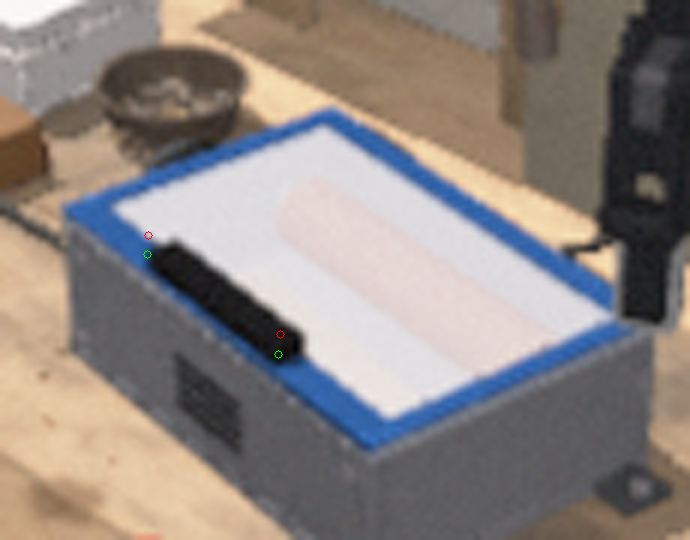

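The guard lies flush, and the bar's front edge matches the drawn 0 rad points rather than the 0.06 rad ones. Handing in.

```bash
python3 - <<'E'
from h import *
print(manip.sign_off(), manip.sense()['t'])
E
```

```text
the job is handed in; nothing more can be done
the job is handed in; nothing more can be done
```

I did the job in the order asked. I pressed the large red button until it locked and let go of it. I then swung the guard shut by its finger bar, gripped the button, turned it about 0.97 rad clockwise and let go, so it sprang up.

- **Last checks:** In the last pictures the button is up, with its black neck visible, and the robot touches nothing. The guard lies flush on the box, and its bar sits where it should when shut. The wood was left alone, and the other things on the bench look unmoved. The clock read about 20 s. I did not check that the knob had turned all the way back to 0 before handing in; I only let about 2 s pass.
- **Disagreement:** The closed fingertips touched the button about 16 mm higher than the reported tool position, where your text puts them 11 mm lower. I used this measured offset for the rest of the job. The force reading peaked at about 13 N on the button and 11 N on the guard, though I did not read it during the last 1 mm push on the button.

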